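# Shut the T-handled rinse-water valve under its sliding cover

### The arm

A 7-joint arm with a two-finger parallel gripper is mounted at the origin on the work surface. World frame = base frame: x ahead of the robot, y to its left, z up, the work surface at z = 0. Lengths are in m, angles in rad, forces in N, time in s.
With the tool pointing down it reaches from about 0.425 to 0.875 m from the base axis. Payload 4.7 kg.
Tool frame: the origin (TCP) lies on the centre line of the jaws, within the pads' length; the fingertips stand 22 mm ahead of it and the grasp point (between the pads) lies 3 mm ahead of it (ctrl.tcp_to_tips is the z of the fingertips in the tool frame, in m); z points along the fingers, y is the direction in which the jaws open and shut (so a half turn about z gives the same grasp; the last joint's range is limited). The gripper opens to 87 mm and grips with 3 to 60 N. Pads are 19 mm wide; open, the fingers measure 117 mm over their backs; the gripper's body (75 mm by 190 mm) begins 51 mm behind the grasp point.
Start: joints at [-1.093, 0.321, -0.07, 1.45, 0.023, 1.371, -0.057], TCP at [0.291, 0.581, 0.245] pointing down, gripper open.
Joint ranges: [-2.86, 2.86], [-0.3, 2.09], [-1.38, 1.24], [0.06, 2.45], [-1.56, 4.7], [0.09, 2.05], [-2.69, 2.69]. Speed limits (rad/s): [2.57, 2.57, 3.14, 3.14, 3.14, 3.14, 3.14].

### API

Orientations are given as a rotation vector (axis times angle).
In Python, from bench import ctrl, cams gives the robot as it stands.
- The arm moves only by the tool move_arm, never from a script. Its argument "deltas" is a list of rows, each an object with "linear": the shift along the tool's x, y, z as a fraction of full scale, a list of three; "turn": the turn, a rotation vector about the tool's x, y, z as a fraction of full scale, a list of three; "claw": the closure, from 0 (fully open) to 1 (shut). In form: [{"linear": [tx, ty, tz], "turn": [wx, wy, wz], "claw": claw}, ...]. A call has 1 to 20 rows; each row shifts and turns the commanded pose from where the row before left it, along the tool's axes as they then stand; what a row does not reach is not made up. Full scale, the value 1, is 0.03 m for a shift and 4 degrees for a turn. A row lasts 1/12 s, in which the tool goes at most 41.7 mm and 7.16 degrees, less where a joint would pass 70% of its speed; a pose out of reach is approached as far as the arm can. A call with a number of a shift or a turn outside -1 to 1 is refused whole. A call with a gripper value outside its range is refused whole. The fingers move at their own pace and stop on an object; "grip_force" is the grip in N (left out, the last holds). Time passes only in rows, so rows that do not move let the fingers close. It gives the time, the measured TCP pose, the force and the opening at its end, in the units of the state.
- ctrl.get_state(): the state, without advancing time (a new reading comes with each control period).
- cams.get_image(name): name is "side" or "top"; returns a dict with "image" (400x640x3 uint8, red, green, blue), "K" (3x3 intrinsics, pixels), "world_from_camera" (4x4, takes a point from camera to world coordinates). Camera axes: x right, y down, z forward; pixel columns grow to the right and rows downward; lengths in m; the calibration is good to about 2 mm. A picture is of the moment at which its call begins. There is no depth.
- ctrl.close_job(): hands the job in, once; it reports no verdict.
The state is a dict: "time": time; "joint_positions": joint angles; "qd": joint speeds; "joint_torque": joint torques, N m; "position": TCP position; "tool_rot": TCP orientation; "ft_force": force on the tool from outside, world axes, zero at the start; "torque": the same for the moment, N m; "grip_width": opening from 0.0 (shut) to 1.0 (fully open).
Only numpy, scipy, OpenCV 4.12 (cv2) and the standard library are available. Lean on these libraries where they do the work, as an engineer would, in place of code of your own. Each camera call takes 0.05 s, during which the arm holds its last target. There are 200 camera calls.

### The job

With the fingertips, push the flat cover of the rinse-water valve box all the way aside to its stop, then push the T-shaped valve handle inside round clockwise to its stop so that this valve is fully shut. Do not grip the T-handle, leave the straight handle as it is, and leave everything else on the counter where it stands; finish clear of everything.

Things in the scene. Friction and masses are not known exactly. Their poses are not given: they have to be found in the camera images.
- box: White valve box fixed to the counter, place and yaw vary. Origin: on the counter under the centre of its open well; z up. Well inside 140 (x) by 260 mm (y), floor at z 6, rim at z 62 mm. Solid deck (top z 62) from y -138 to -404 mm. Rails along both long sides at x -83 and +83 mm (8 mm wide, top z 72). Its end at y +138 mm has no rail, open above z 62. Each valve sits on a copper pipe along x.
- cover (a joint): Flat aluminium cover over the well, 152 by 268 by 20 mm, from z 63 to 83 mm over the counter. Value in m: 0 closed, grows as it slides towards the box's -y over the deck, stop at 0.255 (well open). Slides on rails with about 2 N drag, cannot lift. It has no handle: it is pushed on its end face at the box's +y end.
- cover_push (a point): Centre of the cover's +y end face (face 152 mm wide, 20 mm tall), 73 mm over the counter; moves with the cover. Axes are those of the box.
- handle_tee (a joint): Quarter-turn of the T-shaped handle, rad: 0 open, the handle pointing to the box's -x; 1.571 shut, pointing to the box's +y. The sweep is level, clockwise seen from above; a dry joint holds it wherever it is left (about 3 N to move it 40 mm from the pivot), with a firm stop at 1.571.
- handle_tee_pivot (a point): On the T-handle's turning axis, at half the handle's height (46 mm over the counter), about 35 mm to the box's +x of the well's centre line. The two valves' pivots lie 98 mm apart, at box y -50 and +48 mm; which valve is at which place varies. This point's -x axis points along the handle.
- handle_tee_tip (a point): End of the T-handle, 68 mm from its pivot, at half its height. The handle is a black-sleeved bar 16 mm wide, 40 to 52 mm over the counter, with a round hub of 24 mm; a crossbar 44 mm wide and 12 mm deep at its end makes the T. The flank to push is the one at the box's -y side when open; pressing on both flanks at once is gripping.
- handle_straight (a joint): Quarter-turn of the other handle, same sense and range; starts at 0 to 0.3 and is to be left there.
- handle_straight_pivot (a point): On the straight handle's turning axis, at half its height (46 mm over the counter).
- handle_straight_tip (a point): End of the straight handle, 68 mm from its pivot: a plain black-sleeved bar 16 mm wide without crossbar, otherwise the same.
- specimen_jar: Clear screw-top jar, 52 mm wide, 60 mm tall, on the robot's side of the valve box, loose, to be left alone. Origin: on its underside.
- tape_roll: Roll of paper tape lying flat, 68 mm wide, 24 mm tall, on the robot's side of the box, loose, to be left alone. Origin: on its underside.
- screwdriver: Screwdriver 180 mm long lying behind the box, loose, to be left alone. Origin: on its underside.
- pill_pot: White pot with black cap, 44 mm wide, 50 mm tall, behind the box, loose, to be left alone. Origin: on its underside.
- dish: Small steel dish, 70 mm wide, 28 mm tall, on the robot's side of the box, loose, to be left alone. Origin: on its underside.
- beaker: Open glass beaker, 80 mm wide, 90 mm tall, at the left, loose, to be left alone. Origin: on its underside.

How it is judged:
By the outcome, as a careful person would: the job done as asked, in the order asked, and still so for the second after the job is handed in, with the robot touching nothing.
It also fails if it takes over 51 s, if anything falls off the work surface, if the arm or the gripper's body presses on something with over 40 N, if the wrist force passes 120 N, or if a joint passes its speed limit or range.

## Working session

There is one attempt and no reset: what is moved stays moved. The work goes in short steps, Python scripts to look and compute and a tool call to move; the robot and the scene stay as the last step left them, time stands still between calls to the robot, and variables do not carry over. Pictures are saved under pics/ and viewed, about 8 in all and at most 12, crops included, and the job is handed in when it is done.

Besides the shell and the picture viewer there is one more tool, called by a JSON object that holds its "name" and its "arguments". move_arm: Moves the arm, as the interface text tells. Shift numbers are shares of 0.03 m and turn numbers shares of 4 degrees, none past 1 either way. Its arguments: {"type":"object","properties":{"deltas":{"type":"array"},"grip_force":{"type":"number"}},"required":["deltas"]}

```bash
mkdir -p pics
cat > h.py <<'E'
import numpy as np, cv2
from bench import ctrl, cams
def snap(n,f):
    d=cams.get_image(n); cv2.imwrite('pics/'+f,d['image'][:,:,::-1]); np.savez('pics/'+f+'.npz',K=d['K'],T=d['world_from_camera']); return d
def ray(f,uv,z):
    d=np.load('pics/'+f+'.npz');K,T=d['K'],d['T']
    r=T[:3,:3]@np.linalg.inv(K)@np.array([uv[0],uv[1],1.]);o=T[:3,3]
    return o+r*(z-o[2])/r[2]
def proj(f,p):
    d=np.load('pics/'+f+'.npz');K,T=d['K'],d['T']
    c=T[:3,:3].T@(np.array(p)-T[:3,3]);c=K@c;return c[:2]/c[2]
E
python3 - <<'E'
from h import *
a=snap('top','t0.png');b=snap('side','s0.png')
print(a['world_from_camera'],b['world_from_camera'][:3,3]);s=ctrl.get_state();print(s['position'],s['tool_rot'],s['time'],ctrl.tcp_to_tips)
E
```

```text
[[-0.01079138 -0.98947125  0.14432665  0.38814528]
 [-0.99988855  0.01216693  0.00865159  0.12361394]
 [-0.01031651 -0.1442172  -0.98949228  1.25230401]
 [ 0.          0.          0.          1.        ]] [ 0.05146799 -0.4163504   0.56407763]
[0.29061498 0.58089577 0.24356354] [-7.21958081e-01 -3.05719001e+00  2.69429471e-03] 0.1 0.022
```

View pics/t0.png

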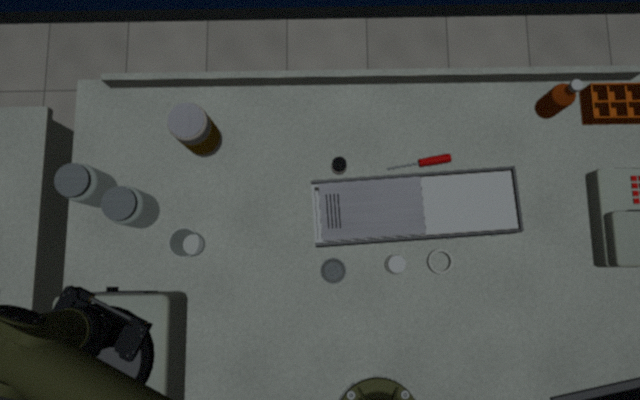

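View pics/s0.png

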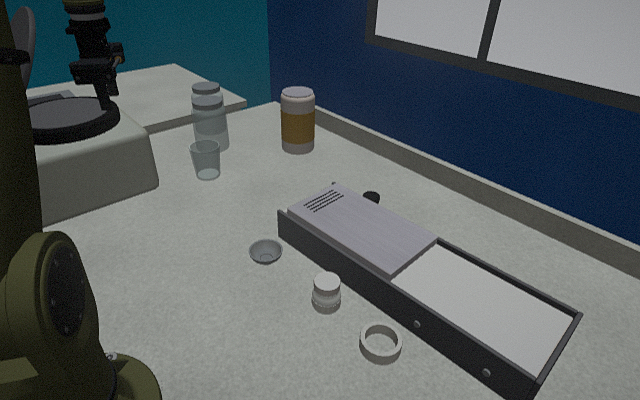

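The top view shows the cover at about u 317–425, v 178–243, with the deck to its right. So box +y points to world +y (left), with a small yaw. The dish, jar and tape are below it; the pot and screwdriver are above. I'll zoom in for the corners.

Run:
```python
from h import *
im=cv2.imread('pics/t0.png')
c=cv2.resize(im[145:290,300:530],None,fx=3.4,fy=3.4,interpolation=cv2.INTER_CUBIC)
cv2.imwrite('pics/c0.png',cv2.convertScaleAbs(c,alpha=1.5))
for uv,z in [((313,182),.072),((318,245),.072),((514,167),.072),((521,232),.072),((421,176),.083),((426,236),.083)]: print(uv,ray('t0.png',uv,z).round(4))
```

```text
(313, 182) [0.6196 0.1617 0.072 ]
(318, 245) [0.4535 0.15   0.072 ]
(514, 167) [ 0.6531 -0.3694  0.072 ]
(521, 232) [ 0.4811 -0.3753  0.072 ]
(421, 176) [ 0.6298 -0.1211  0.083 ]
(426, 236) [ 0.4728 -0.1274  0.083 ]
```

View pics/c0.png

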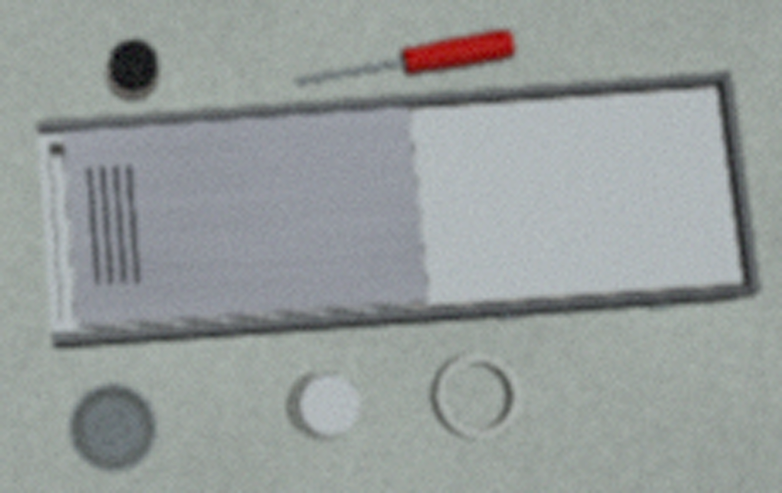

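Run:
```python
from h import *
q=lambda x,y,z: ray('t0.png',(300+(x+.5)/3.4-.5,145+(y+.5)/3.4-.5),z)
P=[q(*a,.072) for a in [(40,125),(56,346),(728,74),(755,292)]]
for p in P: print(p.round(4))
P=[p[:2] for p in P]
print('len',np.linalg.norm(P[0]-P[2]),np.linalg.norm(P[1]-P[3]),'wid',np.linalg.norm(P[0]-P[1]),np.linalg.norm(P[2]-P[3]))
ey=((P[0]-P[2])+(P[1]-P[3]));ey/=np.linalg.norm(ey);ex=np.array([ey[1],-ey[0]])
O=(P[0]+P[1])/2-.138*ey
print('yaw deg',np.degrees(np.arctan2(ex[1],ex[0])),'origin',O,'from other end',(P[2]+P[3])/2+.404*ey)
for n,a in dict(covTL=(60,137),covBL=(77,325),covTR=(410,108),covBR=(428,303)).items():
  p=q(*a,.083)[:2]-O; print(n,p@ex,p@ey)
for n,a,z in [('pot',(133,66),.05),('dish',(113,427),.028),('jar',(328,405),.06),('tape',(473,396),.024)]:
  p=q(*a,z)[:2];print(n,p.round(3),((p-O)@ex).round(3),((p-O)@ey).round(3))
```

```text
[0.6212 0.1659 0.072 ]
[0.4499 0.1549 0.072 ]
[ 0.6547 -0.3689  0.072 ]
[ 0.4849 -0.3774  0.072 ]
len 0.5358858374293931 0.5334410444298705 wid 0.17162135616433036 0.17001070756595874
yaw deg 3.6680035431335365 origin [0.5443984  0.02268177] from other end [0.543929   0.03000391]
covTL 0.07307437310469538 0.12309054008059123
covBL -0.07183293504082343 0.12078295832436928
covTR 0.07504543229923774 -0.14687155325772636
covBR -0.07527112734675293 -0.14460833592559388
pot [0.672 0.092] 0.132 0.061
dish [0.389 0.112] -0.15 0.099
jar [ 0.403 -0.052] -0.146 -0.065
tape [ 0.41  -0.171] -0.147 -0.185
```

{"name": "move_arm", "arguments": {"deltas": [{"linear": [0, 0, 0], "turn": [0, 0, 1], "claw": 1}, {"linear": [0, 0, 0], "turn": [0, 0, 1], "claw": 1}, {"linear": [0, 0, 0], "turn": [0, 0, 1], "claw": 1}, {"linear": [0, 0, 0], "turn": [0, 0, 1], "claw": 1}, {"linear": [0, 0, 0], "turn": [0, 0, 1], "claw": 1}, {"linear": [0, 0, 0], "turn": [0, 0, 1], "claw": 1}, {"linear": [0, 0, 0], "turn": [0, 0, 1], "claw": 1}, {"linear": [0, 0, 0], "turn": [0, 0, 1], "claw": 1}, {"linear": [0, 0, 0], "turn": [0, 0, 1], "claw": 1}, {"linear": [0, 0, 0], "turn": [0, 0, 1], "claw": 1}, {"linear": [0, 0, 0], "turn": [0, 0, 1], "claw": 1}, {"linear": [0, 0, 0], "turn": [0, 0, 1], "claw": 1}, {"linear": [0, 0, 0], "turn": [0, 0, 1], "claw": 1}, {"linear": [0, 0, 0], "turn": [0, 0, 1], "claw": 1}, {"linear": [0, 0, 0], "turn": [0, 0, 0.93], "claw": 1}], "grip_force": 40}}

```text
time: 1.35
position: [0.2907, 0.581, 0.2439]
tool_rot: [2.152, 2.288, -0.002]
ft_force: [0.2, -0.6, -0.4]
grip_width: 0.014
```

{"name": "move_arm", "arguments": {"deltas": [{"linear": [-0.96, 0.52, 0], "turn": [0, 0, 0], "claw": 1}, {"linear": [-0.96, 0.52, 0], "turn": [0, 0, 0], "claw": 1}, {"linear": [-0.96, 0.52, 0], "turn": [0, 0, 0], "claw": 1}, {"linear": [-0.96, 0.52, 0], "turn": [0, 0, 0], "claw": 1}, {"linear": [-0.96, 0.52, 0], "turn": [0, 0, 0], "claw": 1}, {"linear": [-0.96, 0.52, 0], "turn": [0, 0, 0], "claw": 1}, {"linear": [-0.96, 0.52, 0], "turn": [0, 0, 0], "claw": 1}, {"linear": [-0.96, 0.52, 0], "turn": [0, 0, 0], "claw": 1}, {"linear": [-0.96, 0.52, 0], "turn": [0, 0, 0], "claw": 1}, {"linear": [-0.96, 0.52, 0], "turn": [0, 0, 0], "claw": 1}, {"linear": [-0.96, 0.52, 0], "turn": [0, 0, 0], "claw": 1}, {"linear": [-0.96, 0.52, 0], "turn": [0, 0, 0], "claw": 1}, {"linear": [-0.96, 0.52, 0], "turn": [0, 0, 0], "claw": 1}, {"linear": [-0.96, 0.52, 0], "turn": [0, 0, 0], "claw": 1}, {"linear": [0, 0, 0], "turn": [0, 0, 0], "claw": 1}]}}

```text
time: 2.6
position: [0.5383, 0.1845, 0.2445]
tool_rot: [2.158, 2.277, -0.003]
ft_force: [-0.6, -2.0, 0.8]
grip_width: 0.004
```

{"name": "move_arm", "arguments": {"deltas": [{"linear": [0, -0.15, 0.9], "turn": [0, 0, -0.15], "claw": 1}, {"linear": [0, 0, 1], "turn": [0, 0, 0], "claw": 1}, {"linear": [0, 0, 1], "turn": [0, 0, 0], "claw": 1}, {"linear": [0, 0, 1], "turn": [0, 0, 0], "claw": 1}, {"linear": [0, 0, 0.8], "turn": [0, 0, 0], "claw": 1}, {"linear": [0, 0, 0.37], "turn": [0, 0, 0], "claw": 1}, {"linear": [0, 0, 0], "turn": [0, 0, 0], "claw": 1}, {"linear": [0, 0, 0], "turn": [0, 0, 0], "claw": 1}]}}

```text
time: 3.27
position: [0.5304, 0.1929, 0.0927]
tool_rot: [-2.136, -2.303, 0.001]
ft_force: [-0.0, -0.3, 0.5]
grip_width: 0.008
```

Run:
```python
from h import *
snap('side','s1.png');im=cv2.imread('pics/s1.png');cv2.imwrite('pics/s1c.png',cv2.resize(im[100:320,200:480],None,fx=2.6,fy=2.6))
```

```text
(no output)
```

View pics/s1c.png

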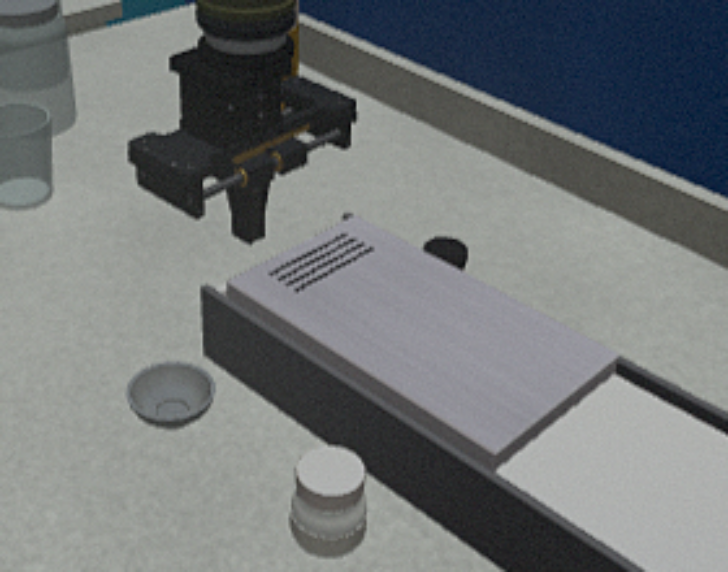

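The fingertips stand just off the cover's +y end, about centred. I'll push now.

{"name": "move_arm", "arguments": {"deltas": [{"linear": [-0.5, 0, 0], "turn": [0, 0, 0.1], "claw": 1}, {"linear": [-0.4, 0, 0], "turn": [0, 0, 0], "claw": 1}, {"linear": [-0.4, 0, 0], "turn": [0, 0, 0], "claw": 1}, {"linear": [-0.4, 0, 0], "turn": [0, 0, 0], "claw": 1}, {"linear": [-0.5, 0, 0], "turn": [0, 0, 0], "claw": 1}, {"linear": [-0.5, 0, 0], "turn": [0, 0, 0], "claw": 1}, {"linear": [-0.5, 0, 0], "turn": [0, 0, 0], "claw": 1}, {"linear": [-0.5, 0, 0], "turn": [0, 0, 0], "claw": 1}, {"linear": [-0.5, 0, 0], "turn": [0, 0, 0], "claw": 1}, {"linear": [-0.5, 0, 0], "turn": [0, 0, 0], "claw": 1}, {"linear": [-0.5, 0, 0], "turn": [0, 0, 0], "claw": 1}, {"linear": [-0.5, 0, 0], "turn": [0, 0, 0], "claw": 1}, {"linear": [-0.5, 0, 0], "turn": [0, 0, 0], "claw": 1}, {"linear": [-0.5, 0, 0], "turn": [0, 0, 0], "claw": 1}, {"linear": [-0.5, 0, 0], "turn": [0, 0, 0], "claw": 1}, {"linear": [-0.5, 0, 0], "turn": [0, 0, 0], "claw": 1}, {"linear": [-0.5, 0, 0], "turn": [0, 0, 0], "claw": 1}, {"linear": [0, 0, 0], "turn": [0, 0, 0], "claw": 1}, {"linear": [0, 0, 0], "turn": [0, 0, 0], "claw": 1}]}}

```text
time: 4.9
position: [0.5469, -0.0545, 0.0927]
tool_rot: [2.148, 2.292, -0.0]
ft_force: [0.7, 0.8, -0.4]
grip_width: 0.006
```

{"name": "move_arm", "arguments": {"deltas": [{"linear": [-0.2, 0, 0], "turn": [0, 0, 0], "claw": 1}, {"linear": [-0.2, 0, 0], "turn": [0, 0, 0], "claw": 1}, {"linear": [-0.2, 0, 0], "turn": [0, 0, 0], "claw": 1}, {"linear": [0, 0, 0], "turn": [0, 0, 0], "claw": 1}, {"linear": [0, 0, 0], "turn": [0, 0, 0], "claw": 1}]}}

```text
time: 5.32
position: [0.5485, -0.0713, 0.0924]
tool_rot: [2.145, 2.295, -0.001]
ft_force: [0.2, -0.8, -0.7]
grip_width: 0.006
```

{"name": "move_arm", "arguments": {"deltas": [{"linear": [-0.15, 0, 0], "turn": [0, 0, 0], "claw": 1}, {"linear": [-0.15, 0, 0], "turn": [0, 0, 0], "claw": 1}, {"linear": [-0.1, 0, 0], "turn": [0, 0, 0], "claw": 1}, {"linear": [0, 0, 0], "turn": [0, 0, 0], "claw": 1}, {"linear": [0, 0, 0], "turn": [0, 0, 0], "claw": 1}]}}

```text
time: 5.73
position: [0.5493, -0.0834, 0.0925]
tool_rot: [2.145, 2.295, -0.001]
ft_force: [0.2, 0.8, -0.4]
grip_width: 0.006
```

{"name": "move_arm", "arguments": {"deltas": [{"linear": [-0.1, 0, 0], "turn": [0, 0, 0], "claw": 1}, {"linear": [-0.1, 0, 0], "turn": [0, 0, 0], "claw": 1}, {"linear": [0, 0, 0], "turn": [0, 0, 0], "claw": 1}, {"linear": [0, 0, 0], "turn": [0, 0, 0], "claw": 1}]}}

```text
time: 6.07
position: [0.5495, -0.0852, 0.0925]
tool_rot: [-2.14, -2.295, -0.004]
ft_force: [-2.1, 6.6, 2.5]
grip_width: 0.008
```

{"name": "move_arm", "arguments": {"deltas": [{"linear": [-0.15, 0, 0], "turn": [0, 0, 0], "claw": 1}, {"linear": [0, 0, 0], "turn": [0, 0, 0], "claw": 1}, {"linear": [0, 0, 0], "turn": [0, 0, 0], "claw": 1}]}}

```text
time: 6.32
position: [0.5495, -0.0854, 0.0925]
tool_rot: [-2.134, -2.294, -0.008]
ft_force: [-4.1, 15.5, 4.6]
grip_width: 0.006
```

{"name": "move_arm", "arguments": {"deltas": [{"linear": [0.4, 0, 0], "turn": [0, 0, 0], "claw": 1}, {"linear": [0.4, 0, 0], "turn": [0, 0, 0], "claw": 1}, {"linear": [0, 0, -1], "turn": [0, 0, 0], "claw": 1}, {"linear": [0, 0, -1], "turn": [0, 0, 0], "claw": 1}, {"linear": [0, 0, -1], "turn": [0, 0, 0], "claw": 1}, {"linear": [1, 0, -1], "turn": [0, 0, 0], "claw": 1}, {"linear": [1, 0, 0], "turn": [0, 0, 0], "claw": 1}, {"linear": [1, 0, 0], "turn": [0, 0, 0], "claw": 1}, {"linear": [1, 0, 0], "turn": [0, 0, 0], "claw": 1}, {"linear": [1, 0, 0], "turn": [0, 0, 0], "claw": 1}, {"linear": [1, 0, 0], "turn": [0, 0, 0], "claw": 1}, {"linear": [1, 0, 0], "turn": [0, 0, 0], "claw": 1}, {"linear": [1, 0, 0], "turn": [0, 0, 0], "claw": 1}, {"linear": [1, 0, 0], "turn": [0, 0, 0], "claw": 1}, {"linear": [1, 0, 0], "turn": [0, 0, 0], "claw": 1}, {"linear": [1, 0, 0], "turn": [0, 0, 0], "claw": 1}, {"linear": [0, 0, 0], "turn": [0, 0, 0], "claw": 1}, {"linear": [0, 0, 0], "turn": [0, 0, 0], "claw": 1}]}}

```text
time: 7.82
position: [0.5253, 0.2616, 0.2115]
tool_rot: [2.139, 2.3, -0.001]
ft_force: [0.3, -0.9, 0.7]
grip_width: 0.007
```

Run:
```python
from h import *
snap('top','t2.png');im=cv2.imread('pics/t2.png')
c=cv2.resize(im[155:265,295:535],None,fx=3.3,fy=3.3,interpolation=cv2.INTER_CUBIC);cv2.imwrite('pics/c2.png',cv2.convertScaleAbs(c,alpha=1.6))
```

```text
(no output)
```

View pics/c2.png

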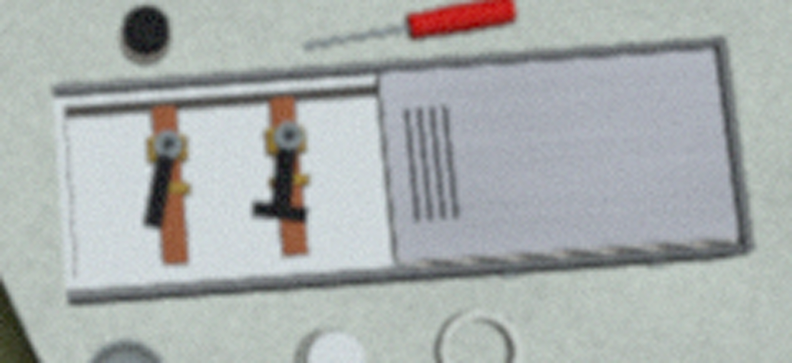

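```bash
cat >> h.py <<'E'
O=np.array([.5442,.026]);a=np.radians(3.67);ex=np.array([np.cos(a),np.sin(a)]);ey=np.array([-ex[1],ex[0]])
def box(p): d=np.array(p)[:2]-O; return np.array([d@ex,d@ey]).round(4)
E
python3 - <<'E'
from h import *
q=lambda x,y,z: ray('t2.png',(295+(x+.5)/3.3-.5,155+(y+.5)/3.3-.5),z)
for n,u in dict(hub=(289,136),tip=(280,216),cl=(254,209),cr=(305,215),shub=(168,145),stip=(155,224)).items():
  print(n,box(q(*u,.055 if 'hub' in n else .052)))
im=cv2.imread('pics/t2.png').astype(int); m=((im.max(2)<45)).astype('uint8'); m[:, :330]=0;m[:,415:]=0;m[:190]=0;m[:230-0]=m[:230];m[228:]=0
n,l,s,c=cv2.connectedComponentsWithStats(m)
for i in range(1,n):
  if s[i,4]>15:
    ys,xs=np.nonzero(l==i);P=np.array([box(ray('t2.png',(x,y),.052)) for x,y in zip(xs,ys)]);print(s[i],P.min(0),P.max(0),P.mean(0))
print(box(ctrl.get_state()['position']))
E
```

```text
hub [ 0.0356 -0.0502]
tip [-0.0281 -0.0373]
cl [-0.0209 -0.017 ]
cr [-0.0288 -0.0574]
shub [0.0358 0.0477]
stip [-0.0269  0.0632]
[372 200  15  22 137] [-0.0318 -0.055 ] [ 0.0254 -0.018 ] [-0.00736058 -0.04120511]
[340 202   7  21  86] [-0.0258  0.0474] [0.0276 0.0674] [0.00079884 0.05719302]
[-0.0033  0.2342]
```

Run:
```python
from h import *
q=lambda x,y,z: ray('t2.png',(295+(x+.5)/3.3-.5,155+(y+.5)/3.3-.5),z)
for z in (.02,.04,.052): print(z,box(q(303,180,z)),box(q(180,188,z)),'pipe',box(q(296,253,z)))
snap('side','s2.png');im=cv2.imread('pics/s2.png');cv2.imwrite('pics/s2c.png',cv2.convertScaleAbs(cv2.resize(im[175:285,270:430],None,fx=5,fy=5,interpolation=cv2.INTER_CUBIC),alpha=1.4))
```

```text
0.02 [ 0.0035 -0.0629] [0.0046 0.039 ] pipe [-0.0563 -0.0514]
0.04 [ 0.001  -0.0601] [0.0021 0.0401] pipe [-0.0578 -0.0488]
0.052 [-0.0005 -0.0584] [0.0006 0.0408] pipe [-0.0587 -0.0473]
```

View pics/s2c.png

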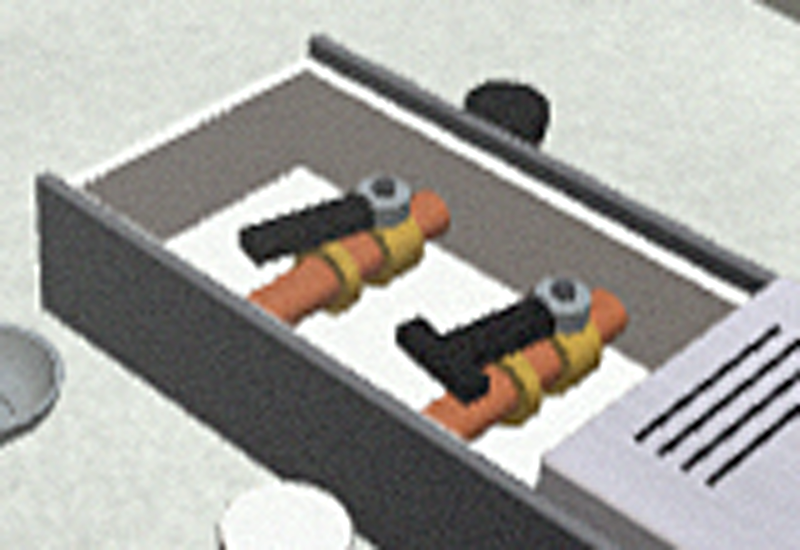

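The brass rings are collars on the pipe below handle height. The tee is the valve at box y −50 and already at about 0.2 rad. Next I move above the notch on its −y flank.

{"name": "move_arm", "arguments": {"deltas": [{"linear": [-1, 0, 0], "turn": [0, 0, 0], "claw": 1}, {"linear": [-1, 0, 0], "turn": [0, 0, 0], "claw": 1}, {"linear": [-1, 0, 0], "turn": [0, 0, 0], "claw": 1}, {"linear": [-1, 0, 0], "turn": [0, 0, 0], "claw": 1}, {"linear": [-1, 0, 0], "turn": [0, 0, 0], "claw": 1}, {"linear": [-1, 0, 0], "turn": [0, 0, 0], "claw": 1}, {"linear": [-1, 0, 0], "turn": [0, 0, 0], "claw": 1}, {"linear": [-1, 0, 0], "turn": [0, 0, 0], "claw": 1}, {"linear": [-1, 0, 0], "turn": [0, 0, 0], "claw": 1}, {"linear": [-1, 0, 0], "turn": [0, 0, 0], "claw": 1}, {"linear": [-0.2, 0, 0], "turn": [0, 0, 0], "claw": 1}, {"linear": [0, 0, 0.8], "turn": [0, 0, 1], "claw": 1}, {"linear": [0, 0, 0.8], "turn": [0, 0, 1], "claw": 1}, {"linear": [0, 0, 0.7], "turn": [0, 0, 1], "claw": 1}, {"linear": [0, 0, 0], "turn": [0, 0, 0], "claw": 1}, {"linear": [0, 0, 0], "turn": [0, 0, 0], "claw": 1}, {"linear": [0, 0, 0], "turn": [0, 0, 0], "claw": 1}]}}

```text
time: 9.33
position: [0.5473, -0.0465, 0.1442]
tool_rot: [2.371, 2.059, 0.002]
ft_force: [-0.3, 0.3, 0.9]
grip_width: 0.003
```

```bash
cat >> h.py <<'E'
from scipy.spatial.transform import Rotation as Ro
def st():
    s=ctrl.get_state();R=Ro.from_rotvec(s['tool_rot']).as_matrix()
    return box(s['position']),s['position'][2],R,np.degrees(np.arctan2(R[1,1],R[0,1]))
piv=np.array([.0353,-.050])
def goal(th,gap,r=.034):
    d=np.array([-np.cos(th),np.sin(th)]);t=np.array([np.sin(th),np.cos(th)]);return piv+r*d-t*(.0175+gap)
def to(th,gap,z,r=.034):
    b,zz,R,ang=st();g=goal(th,gap,r)-b;w=g[0]*ex+g[1]*ey
    return (R.T@np.array([w[0],w[1],z-zz])/.03).round(2), 'turn z',round((ang-(3.67-np.degrees(th)))/4,2)
E
python3 -c "
from h import *
print(st(),to(.2,.012,.0645))"
```

```text
(array([-0.0015, -0.0725]), np.float64(0.14424463895979447), array([[ 1.40340906e-01,  9.90101668e-01,  1.76560641e-03],
       [ 9.90103238e-01, -1.40340845e-01, -1.58696674e-04],
       [ 9.06608534e-05,  1.77040425e-03, -9.99998429e-01]]), np.float64(-8.067582700550473)) (array([-0.01, -0.08,  2.66]), 'turn z', np.float64(-0.07))
```

{"name": "move_arm", "arguments": {"deltas": [{"linear": [0, -0.08, 0.8], "turn": [0, 0, 0], "claw": 1}, {"linear": [0, 0, 0.8], "turn": [0, 0, 0], "claw": 1}, {"linear": [0, 0, 0.6], "turn": [0, 0, 0], "claw": 1}, {"linear": [0, 0, 0.3], "turn": [0, 0, 0], "claw": 1}, {"linear": [0, 0, 0.15], "turn": [0, 0, 0], "claw": 1}, {"linear": [0, 0, 0], "turn": [0, 0, 0], "claw": 1}, {"linear": [0, 0, 0], "turn": [0, 0, 0], "claw": 1}]}}

```text
time: 9.92
position: [0.5454, -0.0454, 0.0648]
tool_rot: [2.371, 2.058, 0.003]
ft_force: [-1.3, 0.2, 0.9]
grip_width: 0.002
```

```bash
python3 -c "
from h import *
print(st()[:2],to(.2,.0,.0645))
# per-row chord for 4 deg sweep in tool frame
import numpy as np
th=.3;s=np.radians(4)
for u in (0,s):
  pass
g=goal(th+s,0)-goal(th,0);d=np.array([-np.cos(th),np.sin(th)]);t=np.array([np.sin(th),np.cos(th)]);print('x',g@t/.03,'y',-g@d/.03)
"
```

```text
(array([-0.0033, -0.0714]), np.float64(0.06477281998003431)) (array([ 0.37, -0.02,  0.01]), 'turn z', np.float64(-0.07))
x 0.08047830759177765 y -0.03793053331187387
```

{"name": "move_arm", "arguments": {"deltas": [{"linear": [0.12, 0, 0], "turn": [0, 0, 0], "claw": 1}, {"linear": [0.12, 0, 0], "turn": [0, 0, 0], "claw": 1}, {"linear": [0.12, 0, 0], "turn": [0, 0, 0], "claw": 1}, {"linear": [0.08, -0.04, 0], "turn": [0, 0, 1], "claw": 1}, {"linear": [0.08, -0.04, 0], "turn": [0, 0, 1], "claw": 1}, {"linear": [0.08, -0.04, 0], "turn": [0, 0, 1], "claw": 1}, {"linear": [0.08, -0.04, 0], "turn": [0, 0, 1], "claw": 1}, {"linear": [0.08, -0.04, 0], "turn": [0, 0, 1], "claw": 1}, {"linear": [0.08, -0.04, 0], "turn": [0, 0, 1], "claw": 1}, {"linear": [0.08, -0.04, 0], "turn": [0, 0, 1], "claw": 1}, {"linear": [0, 0, 0], "turn": [0, 0, 0], "claw": 1}, {"linear": [0, 0, 0], "turn": [0, 0, 0], "claw": 1}]}}

```text
time: 10.92
position: [0.544, -0.0162, 0.0638]
tool_rot: [2.798, 1.427, 0.001]
ft_force: [-1.4, -1.8, 1.5]
grip_width: 0.005
```

```bash
python3 -c "
from h import *
b,z,R,a=st();th=np.radians(3.67-a);print(b,z,'th',th,goal(th,0),to(th,0,.0645),to(1.1,0,.0645))"
```

```text
[-0.0029 -0.0421] 0.06381956701082389 th 0.6917535439500886 [-0.00204742 -0.04178904] (array([ 0.03,  0.02, -0.02]), 'turn z', np.float64(0.0)) (array([ 0.52, -0.12, -0.02]), 'turn z', np.float64(5.85))
```

{"name": "move_arm", "arguments": {"deltas": [{"linear": [0.1, -0.02, -0.02], "turn": [0, 0, 1], "claw": 1}, {"linear": [0.08, -0.04, 0], "turn": [0, 0, 1], "claw": 1}, {"linear": [0.08, -0.04, 0], "turn": [0, 0, 1], "claw": 1}, {"linear": [0.08, -0.04, 0], "turn": [0, 0, 1], "claw": 1}, {"linear": [0.08, -0.04, 0], "turn": [0, 0, 1], "claw": 1}, {"linear": [0.08, -0.04, 0], "turn": [0, 0, 1], "claw": 1}, {"linear": [0.08, -0.04, 0], "turn": [0, 0, 1], "claw": 1}, {"linear": [0.08, -0.04, 0], "turn": [0, 0, 1], "claw": 1}, {"linear": [0.08, -0.04, 0], "turn": [0, 0, 1], "claw": 1}, {"linear": [0.08, -0.04, 0], "turn": [0, 0, 1], "claw": 1}, {"linear": [0.08, -0.04, 0], "turn": [0, 0, 1], "claw": 1}, {"linear": [0, 0, 0], "turn": [0, 0, 0], "claw": 1}, {"linear": [0, 0, 0], "turn": [0, 0, 0], "claw": 1}]}}

```text
time: 12.0
position: [0.5582, 0.0096, 0.0637]
tool_rot: [-3.129, -0.277, 0.002]
ft_force: [-2.2, 0.9, -1.2]
grip_width: 0.004
```

```bash
python3 -c "
from h import *
b,z,R,a=st();th=np.radians(3.67-a);print(b,z,'th',th,goal(th,0),to(th,0,.0645),to(1.571,0,.0645))"
```

```text
[ 0.0129 -0.0173] 0.06371625138661187 th 1.45836360531844 [ 0.01409583 -0.0181781 ] (array([ 0.04,  0.03, -0.03]), 'turn z', np.float64(0.0)) (array([ 0.17, -0.02, -0.03]), 'turn z', np.float64(1.61))
```

Continue to the stop, watching force.

{"name": "move_arm", "arguments": {"deltas": [{"linear": [0.08, 0, 0], "turn": [0, 0, 0.8], "claw": 1}, {"linear": [0.08, -0.02, 0], "turn": [0, 0, 0.8], "claw": 1}, {"linear": [0.05, 0, 0], "turn": [0, 0, 0], "claw": 1}, {"linear": [0, 0, 0], "turn": [0, 0, 0], "claw": 1}, {"linear": [0, 0, 0], "turn": [0, 0, 0], "claw": 1}]}}

```text
time: 12.42
position: [0.564, 0.0115, 0.0635]
tool_rot: [-3.139, -0.101, 0.003]
ft_force: [-4.6, 2.4, 0.4]
grip_width: 0.006
```

{"name": "move_arm", "arguments": {"deltas": [{"linear": [0.07, 0, 0], "turn": [0, 0, 0], "claw": 1}, {"linear": [0.07, 0, 0], "turn": [0, 0, 0], "claw": 1}, {"linear": [0, 0, 0], "turn": [0, 0, 0], "claw": 1}, {"linear": [0, 0, 0], "turn": [0, 0, 0], "claw": 1}]}}

```text
time: 12.75
position: [0.5645, 0.0114, 0.0633]
tool_rot: [-3.137, -0.099, 0.017]
ft_force: [-15.0, 2.5, 9.9]
grip_width: 0.005
```

```bash
python3 -c "
from h import *
b,z,R,a=st();th=np.radians(3.67-a);print(b,z,'th',th,goal(1.571,0))"
```

```text
[ 0.0193 -0.0158] 0.06325884394533768 th 1.5715822970887525 [ 0.01780693 -0.01599644]
```

{"name": "move_arm", "arguments": {"deltas": [{"linear": [-0.2, 0, 0], "turn": [0, 0, 0], "claw": 1}, {"linear": [-0.3, 0, 0], "turn": [0, 0, 0], "claw": 1}, {"linear": [0, 0, 0], "turn": [0, 0, 0], "claw": 1}, {"linear": [0, 0, -0.8], "turn": [0, 0, 0], "claw": 1}, {"linear": [0, 0, -1], "turn": [0, 0, 0], "claw": 1}, {"linear": [0, 0, -1], "turn": [0, 0, 0], "claw": 1}, {"linear": [0, 0, -1], "turn": [0, 0, 0], "claw": 1}, {"linear": [0, 0, -1], "turn": [0, 0, 0], "claw": 1}, {"linear": [0, -1, -1], "turn": [0, 0, 0], "claw": 1}, {"linear": [0, -1, 0], "turn": [0, 0, 0], "claw": 1}, {"linear": [0, -1, 0], "turn": [0, 0, 0], "claw": 1}, {"linear": [0, -1, 0], "turn": [0, 0, 0], "claw": 1}, {"linear": [0, -1, 0], "turn": [0, 0, 0], "claw": 1}, {"linear": [0, -1, 0], "turn": [0, 0, 0], "claw": 1}, {"linear": [0, -1, 0], "turn": [0, 0, 0], "claw": 1}, {"linear": [0, -1, 0], "turn": [0, 0, 0], "claw": 1}, {"linear": [0, -1, 0], "turn": [0, 0, 0], "claw": 1}, {"linear": [0, -1, 0], "turn": [0, 0, 0], "claw": 1}, {"linear": [0, 0, 0], "turn": [0, 0, 0], "claw": 1}, {"linear": [0, 0, 0], "turn": [0, 0, 0], "claw": 1}]}}

```text
time: 14.42
position: [0.5357, 0.311, 0.2373]
tool_rot: [-3.14, -0.103, -0.002]
ft_force: [-0.4, -0.4, 0.1]
grip_width: 0.008
```

Run:
```python
from h import *
snap('top','t3.png');im=cv2.imread('pics/t3.png')
cv2.imwrite('pics/c3.png',cv2.convertScaleAbs(cv2.resize(im[140:290,295:535],None,fx=3.3,fy=3.3,interpolation=cv2.INTER_CUBIC),alpha=1.6))
```

```text
(no output)
```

View pics/c3.png

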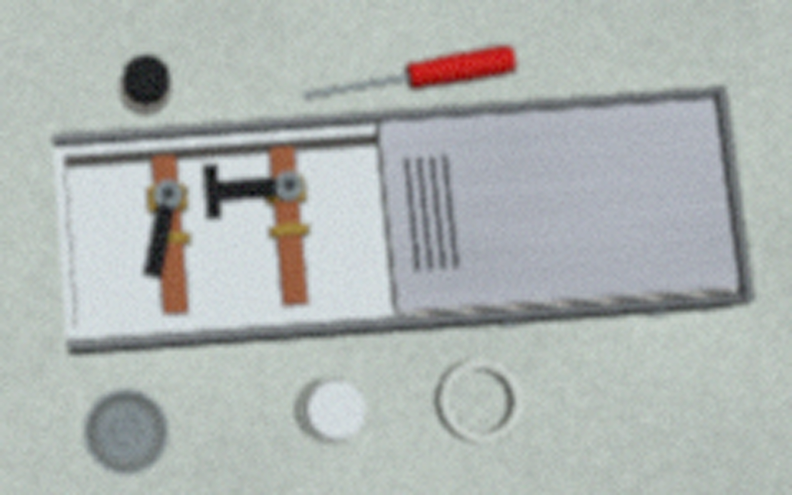

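The tee now lies along box +y (hub at 288,185; crossbar at 212,192). The cover is fully over the deck, and the straight handle and loose items haven't moved. I'll hand in.

```bash
python3 -c "
from h import *
print(ctrl.close_job())"
```

```text
the job is handed in; nothing more can be done
None
```

The cover is pushed back to its stop and the T-handle is turned clockwise to its stop, so the rinse-water valve is shut. I handed the job in at about 14.5 s of the 51 s allowed.

- **Cover:** I pushed it on its +y end face with the closed fingertips until it stopped moving. The force rose to 15 N there, and the end face was at box y −121 mm, which matches the 0.255 m stop.
- **T-handle:** It was the valve at box y −50 mm and started at about 0.2 rad. I pushed only its −y flank, without gripping, until it stopped moving at 15 N. The tool angle there was 1.572 rad, against a stop at 1.571.
- **Final check:** In the last top view the T-handle lies along box +y, to within about a degree by eye. In that view the cover is fully over the deck, the straight handle looks unchanged (about 0.24 rad), and the jar, tape, dish, pot and screwdriver have not visibly moved. I did not look at the beaker again; the arm passed well above it.
- **Robot:** The gripper ended clear of everything, with the TCP 0.24 m up and contact forces near zero.

No check failed. The only disagreement was 7 mm between the two ends of the box when I first located it, and the cover's stop position agreed with the value I used.

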